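# Pierce the empty spray can and restock its place

## Robot

A 7-joint arm with a two-finger parallel gripper is mounted at the origin on the work surface. World frame = base frame: x ahead of the robot, y to its left, z up, the work surface at z = 0. Lengths are in m, angles in rad, forces in N, time in s.
With the tool pointing down it reaches from about 0.425 to 0.875 m from the base axis. Payload 8.4 kg.
Tool frame: the origin (TCP) lies at the very end of the fingers, on their centre line; the grasp point (between the pads) lies 19 mm behind it; z points along the fingers, y is the line along which they close (so a half turn about z gives the same grasp; the last joint's range is limited). The gripper opens to 85 mm and grips with 20 to 120 N. Pads are 22 mm wide; open, the fingers measure 114 mm over their backs; the gripper's body (76 mm by 85 mm) begins 54 mm behind the grasp point. The pads swing forward as they close: fully open they stand 13 mm farther back than shut.
Start: joints at [1.084, 0.333, 0.04, 1.465, -0.013, 1.343, -0.059], TCP at [0.246, -0.602, 0.231] pointing down, gripper open.
Joint ranges: [-2.58, 2.58], [-0.38, 2.09], [-1.3, 1.39], [0.25, 2.4], [-1.5, 4.64], [0.08, 2.09], [-2.65, 2.65]. Speed limits (rad/s): [2.22, 2.22, 2.79, 2.79, 3.14, 3.14, 3.14].

## Interface

Orientations are given as a unit quaternion [x, y, z, w].
In Python, from bench import ctrl, solver, cams, order, status gives the robot as it stands. Calls block until the motion is done:
- ctrl.reach(position, orientation): joint-space move of the TCP to a pose.
- ctrl.movel(position, max_speed=0.15, frame=None): straight line of the TCP; frame=None keeps the orientation; max_speed is the mean speed in m/s.
- ctrl.goto_joints(angles): joint-space move.
- ctrl.open_jaws() and ctrl.grab(grip_force=None): open the fingers fully, or close them until they stop; grip_force is the grip in N (None keeps the last).
- ctrl.hold(seconds).
- solver.inverse_kinematics(position, orientation): joint angles nearest the present ones, or None.
- cams.capture(name): name is "side" or "top" or "wrist"; returns a dict with "image" (480x640x3 uint8, red, green, blue), "fx", "fy", "cx", "cy" (pixels), "extrinsics" (4x4, takes a point from camera to world coordinates). Camera axes: x right, y down, z forward; pixel columns grow to the right and rows downward; lengths in m; the calibration is good to about 2 mm. A picture is of the moment at which its call begins. There is no depth.
A pose or a line that the arm cannot do raises ctrl.IKError and nothing moves.
- order.hand_in(): hands the job in; it is judged then, once.
Trained networks look in a picture, given as the dict that the camera call returned (one of the last four; its "shot" number tells which), for a name from the list of things; names that differ only in an ending like _2 or _b are one class to them, and where a whole thing is asked for, a point or a joint stands for the part that bears it (a point fixed in the world has none). Each returns a list of dicts, best first, with "confidence" (0 to 1); they miss things now and then, are a little off and sometimes report something else, mostly with a low value. They report only what shows in the picture. A call takes as long as a camera call.
- cams.search_frame(picture, thing): "bbox" ([left, top, width, height] in pixels, round what is visible of it).
- cams.masks_of(picture, thing): "region" (480x640 bool, what is visible of it) and "bbox" ([left, top, width, height] in pixels, round what is visible of it).
- cams.tip_of(picture, thing): "pixel" ([column, row] in pixels: a listed point, or the origin of a listed thing).
Readings, each from a call of its own:
- status.read_t(): time.
- status.read_q(): joint angles.
- status.read_dq(): joint speeds.
- status.read_effort(): joint torques, N m.
- status.read_eef_pos(): TCP position.
- status.read_tcp_rot(): TCP orientation.
- status.read_force(): force on the tool from outside, world axes, zero at the start.
- status.read_ft_torque(): the same for the moment, N m.
- status.read_finger_gap(): finger opening in m.
- status.read_grip_force(): force on a finger pad.
Only numpy, scipy, OpenCV 4.12 (cv2) and the standard library are available. Lean on these libraries where they do the work, as an engineer would, in place of code of your own. Each camera call takes 0.05 s, during which the arm holds its last target. There are 200 camera calls.

## Task

One spray can in the rack is empty: the one that has lost its cap and shows its bare nozzle. Stand it right down in the cup of the can piercer, press the piercer's lever all the way down so that the pin goes through the can, and let the lever come back up, leaving the can there to vent. Then take the new capped can from the bench and set it down, not drop it, upright in the place that came free in the rack; never pierce a full can, and leave everything else where it stands.

Things in the scene. Friction and masses are not known exactly. Their poses are not given: they have to be found in the camera images.
- spray_empty: The empty spray can, standing in one of the four boxes of the rack (any of them). Cylindrical metal body 55 mm in diameter, straight up to 156 mm; it has lost its cap, so a sloping shoulder and a small bare spray nozzle (15 mm wide) show above that; 179 mm tall in all. About 0.1 kg. Origin: centre of its underside; z up along the can.
- spray_new: The new, full spray can, standing alone on the open bench between the robot and the rack. Cylindrical metal body 55 mm in diameter, straight up to 156 mm; above that a plain cap 52 mm in diameter, flat-domed on top; 180 mm tall in all. About 0.3 kg. Origin: centre of its underside; z up along the can.
- can_a: A capped spray can of the same size and shape as the new one (180 mm tall, 55 mm diameter), standing in another box of the rack; it stays there. Origin: centre of its underside.
- can_b: A capped spray can of the same size and shape as the new one (180 mm tall, 55 mm diameter), standing in another box of the rack; it stays there. Origin: centre of its underside.
- can_c: A capped spray can of the same size and shape as the new one (180 mm tall, 55 mm diameter), standing in another box of the rack; it stays there. Origin: centre of its underside.
- can_rack: Rack fixed to the bench: four open square sheet-metal boxes in a row along its own y axis, 92 mm from centre to centre, on one strip 368 x 82 mm. Each box is 72 mm square inside with 2 mm walls, their top edge 64 mm above the bench. Origin: under the middle of the row, at bench height; x points across the row, away from the robot.
- bay0 (a point): Centre of the floor of box 0 of the rack (box 0 at the rack's -y end, box 3 at its +y end), 4 mm above the bench; axes as the rack's. One of the four boxes holds the empty can at the start; the others hold the capped cans.
- bay1 (a point): Centre of the floor of box 1 of the rack (box 0 at the rack's -y end, box 3 at its +y end), 4 mm above the bench; axes as the rack's. One of the four boxes holds the empty can at the start; the others hold the capped cans.
- bay2 (a point): Centre of the floor of box 2 of the rack (box 0 at the rack's -y end, box 3 at its +y end), 4 mm above the bench; axes as the rack's. One of the four boxes holds the empty can at the start; the others hold the capped cans.
- bay3 (a point): Centre of the floor of box 3 of the rack (box 0 at the rack's -y end, box 3 at its +y end), 4 mm above the bench; axes as the rack's. One of the four boxes holds the empty can at the start; the others hold the capped cans.
- piercer: Can piercer bolted to the bench: dark metal base plate 210 x 120 x 12 mm, an upright round steel cup (66 mm inside, rim 80 mm above the bench) and a hand lever that reaches out to its own -x side, towards the robot. Pressing the lever drives a horizontal pin through the cup's wall into the can, without resistance from the can. Origin: on the cup's axis at bench height; x points from lever to cup.
- cup_floor (a point): Centre of the cup's inner floor, 18 mm above the bench, where the can's underside stands; axes as the piercer's.
- lever_pivot (a point): Pivot of the lever, on the middle of its pin: 100 mm from the cup's axis along the piercer's -x, 95 mm above the bench. The lever swings in the piercer's own x-z plane about this point. The clevis round it is 56 mm wide and reaches 118 mm above the bench.
- lever_pad (a point): Point to press: on the flat top of the lever's rubber grip, 130 mm along the lever from the pivot and 9 mm above its centre line (165 mm above the bench with the lever up, 91 mm with it fully down). It moves with the lever. The grip is 80 mm long (88 to 168 mm from the pivot), 30 mm wide, 18 mm thick.
- lever_arm (a joint): Angle of the piercer's lever: 0 = up at rest against its stop, the grip pointing 0.5 rad above level; 0.6 = pressed fully down against the lower stop, 0.1 rad below level. A spring brings it back up when released; at the grip it takes about 5 N to start and about 15 N at the bottom.
- oiler: Copper oil can with a thin bent spout, 76 mm in diameter at the foot, 169 mm tall, standing on the bench near the new can (the two may be in each other's place). Not part of the job. Origin: centre of its underside.
- squeeze_bottle: White squeeze bottle with a pointed nozzle, 60 mm in diameter, 185 mm tall, standing behind, between rack and piercer. Not part of the job. Origin: centre of its underside.
- screwdriver: Screwdriver, 200 mm long, lying on the bench. Not part of the job. Origin: under its middle.
- hammer: Hammer, 280 mm long, lying on the bench to the left. Not part of the job.
- wrench: Wrench, 200 mm long, lying on the bench to the right. Not part of the job.
- parts_bowl: Steel bowl, 110 mm in diameter, 45 mm high, to the right of the piercer. Not part of the job.
- socket_a: Steel socket, 34 mm in diameter, 50 mm tall, standing on the bench beyond the rack. Not part of the job.
- socket_b: Steel socket, 28 mm in diameter, 75 mm tall, standing on the bench beyond the piercer. Not part of the job.

How it is judged:
By the outcome, as a careful person would: the job done as asked, in the order asked, and still so for the second after the job is handed in, with the robot touching nothing.
It also fails if it takes over 70 s, if anything falls off the work surface, if the arm or the gripper's body presses on something with over 40 N, if the wrist force passes 120 N, or if a joint passes its speed limit or range.

## Working session

There is one attempt and no reset: what is moved stays moved. The work goes in short steps, each a Python script; the robot and the scene stay as the last script left them, time stands still between calls to the robot, and variables do not carry over. Pictures are saved under pics/ and viewed, at most 10 in all, crops included, and the job is handed in when it is done.

```bash
mkdir -p pics; ls; python3 - <<'E'
from bench import ctrl, solver, cams, order, status
import cv2,numpy as np
for n in ["side","top"]:
    p=cams.capture(n); cv2.imwrite(f"pics/{n}0.png",p["image"][:,:,::-1])
    print(n,p["fx"],p["cx"],p["cy"],np.round(p["extrinsics"],3).tolist())
    for t in ["spray_empty","spray_new","can_a","can_rack","bay0","bay1","bay2","bay3","piercer","cup_floor","lever_pivot","lever_pad","oiler","squeeze_bottle"]:
        print(t,[(np.round(d["pixel"],1).tolist(),round(d["confidence"],2)) for d in cams.tip_of(p,t)][:5])
    
print(status.read_t(),status.read_tcp_rot())
E
```

```text
pics
side 607.732448924765 311.5197642297262 240.8636662825651 [[-0.672, -0.568, 0.475, -0.162], [-0.74, 0.502, -0.447, 0.585], [0.015, -0.652, -0.758, 1.263], [0.0, 0.0, 0.0, 1.0]]
spray_empty [([220.5, 315.3], 0.78)]
spray_new [([325.2, 313.0], 0.71)]
can_a [([167.2, 372.0], 0.97), ([238.8, 287.2], 0.62), ([197.8, 335.6], 0.59), ([313.9, 232.8], 0.33)]
can_rack [([206.8, 323.7], 0.65)]
bay0 [([220.5, 313.8], 0.97), ([194.2, 341.4], 0.88), ([167.3, 365.7], 0.7), ([242.3, 291.5], 0.6)]
bay1 [([220.5, 313.8], 0.97), ([194.2, 341.4], 0.88), ([167.3, 365.7], 0.7), ([242.3, 291.5], 0.6)]
bay2 [([220.5, 313.8], 0.97), ([194.2, 341.4], 0.88), ([167.3, 365.7], 0.7), ([242.3, 291.5], 0.6)]
bay3 [([220.5, 313.8], 0.97), ([194.2, 341.4], 0.88), ([167.3, 365.7], 0.7), ([242.3, 291.5], 0.6)]
piercer [([312.5, 237.2], 0.61)]
cup_floor [([313.3, 232.5], 0.92)]
lever_pivot [([349.4, 212.6], 0.92), ([215.8, 432.6], 0.35)]
lever_pad [([394.7, 192.4], 0.58)]
oiler [([272.5, 363.5], 0.58)]
squeeze_bottle [([228.6, 247.5], 0.67)]
top 498.0519025507867 325.4428284703297 241.01445299678835 [[-0.02, -0.984
[... 536 characters left out ...]
 ([279.5, 228.2], 0.57), ([190.3, 254.1], 0.57), ([246.4, 235.3], 0.53)]
bay2 [([219.0, 245.7], 0.93), ([251.8, 234.8], 0.78), ([279.5, 228.2], 0.57), ([190.3, 254.1], 0.57), ([246.4, 235.3], 0.53)]
bay3 [([219.0, 245.7], 0.93), ([251.8, 234.8], 0.78), ([279.5, 228.2], 0.57), ([190.3, 254.1], 0.57), ([246.4, 235.3], 0.53)]
piercer [([353.2, 222.1], 0.8)]
cup_floor [([357.0, 221.3], 0.93), ([449.4, 226.7], 0.34), ([478.0, 307.5], 0.29)]
lever_pivot [([384.8, 234.8], 0.79)]
lever_pad [([415.5, 256.3], 0.93), ([245.6, 236.7], 0.73)]
oiler [([249.5, 238.1], 0.56)]
squeeze_bottle [([293.2, 186.7], 0.78), ([311.2, 289.8], 0.43)]
1.5 [ 9.81263045e-01  1.92672876e-01 -8.93191230e-06 -1.61672958e-05]
```

View pics/side0.png

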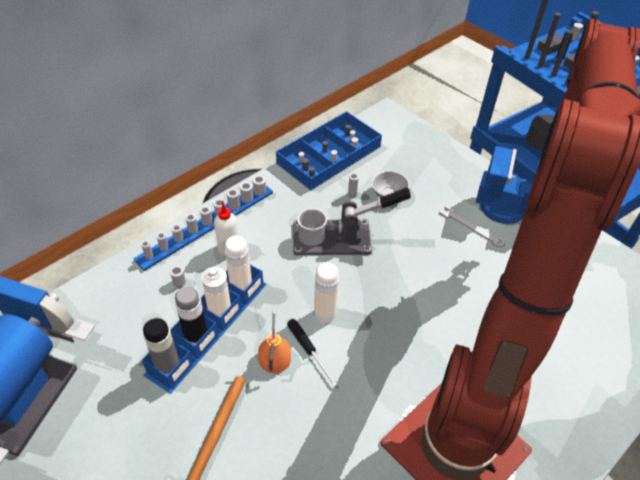

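View pics/top0.png

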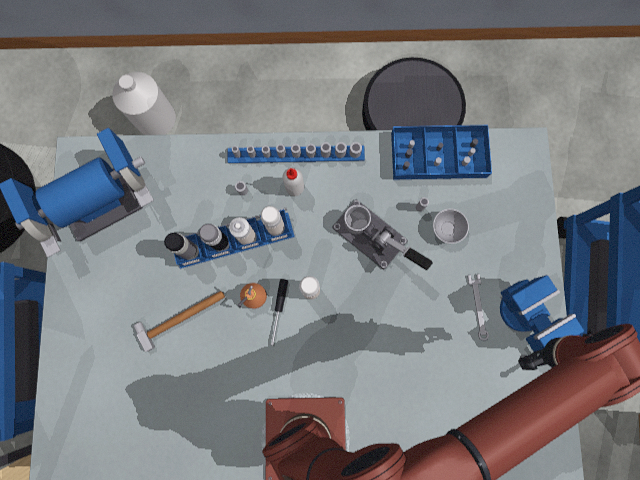

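The side view shows the bare nozzle at about (215,272), and the top view shows it at about (240,226). That is the third box from the left, so it is box 1. The new can is at side (327,290) and top (310,287). The oiler is to its left, and the lever points toward the lower right in the top view.

```bash
cat > h.py <<'E'
from bench import ctrl, solver, cams, order, status
import cv2,numpy as np
from scipy.optimize import least_squares
from scipy.spatial.transform import Rotation as R
def proj(p,P):
    T=np.linalg.inv(p["extrinsics"]); c=np.atleast_2d(P)@T[:3,:3].T+T[:3,3]
    return np.c_[p["fx"]*c[:,0]/c[:,2]+p["cx"],p["fy"]*c[:,1]/c[:,2]+p["cy"]]
def onplane(p,px,z):
    E=np.array(p["extrinsics"]); d=E[:3,:3]@[(px[0]-p["cx"])/p["fx"],(px[1]-p["cy"])/p["fy"],1]
    return (E[:3,3]+d*(z-E[2,3])/d[2])[:2]
def quat(yaw): # tool down; tool y axis (closing) along world dir yaw+90deg (mod pi)
    return (R.from_euler('z',yaw)*R.from_euler('x',np.pi)).as_quat()
def tips(p,t,c=.4): return [np.array(d["pixel"]) for d in cams.tip_of(p,t) if d["confidence"]>c]
def pose2(x,L):
    c,s=np.cos(x[2]),np.sin(x[2]); L=np.atleast_2d(L)
    return np.c_[x[0]+c*L[:,0]-s*L[:,1],x[1]+s*L[:,0]+c*L[:,1],L[:,2]]
BAYS=np.array([[0,(i-1.5)*.092,.004] for i in range(4)])
PIV=np.array([[0,0,.018],[-.1,0,.095],[-.1-.130*np.cos(.5)+.009*np.sin(.5)*-1*-1,0,.165]])
E
python3 - <<'E'
from h import *
pics=[cams.capture(n) for n in ("top","side")]
for p,b,l in zip(pics,[[(279.5,228.2),(251.8,234.8),(219,245.7),(190.3,254.1)],[(242.3,291.5),(220.5,313.8),(194.2,341.4),(167.3,365.7)]],
                 [[(357,221.3),(384.8,234.8),(415.5,256.3)],[(313.3,232.5),(349.4,212.6),(394.7,192.4)]]):
    print("bays",[onplane(p,q,.004).round(4).tolist() for q in b]); print("cup,piv,pad",[onplane(p,q,z).round(4).tolist() for q,z in zip(l,(.018,.095,.165))])
    print("new",onplane(p,(311.3,287.3) if p is pics[0] else (325.2,313),0).round(4), "cap/noz top")
def f(x,L,obs): return np.concatenate([(proj(p,pose2(x,L))-o).ravel() for p,o in zip(pics,obs)])
r=least_squares(f,[.6,0.1,0.2],loss='soft_l1',args=(BAYS,[[(279.5,228.2),(248,235),(219,245.7),(190.3,254.1)],[(242.3,291.5),(220.5,313.8),(194.2,341.4),(167.3,365.7)]])); print("rack",r.x.round(4),f(r.x,BAYS,[[(279.5,228.2),(248,235),(219,245.7),(190.3,254.1)],[(242.3,291.5),(220.5,313.8),(194.2,341.4),(167.3,365.7)]]).round(1))
o=[[(357,221.3),(384.8,234.8),(415.5,256.3)],[(313.3,232.5),(349.4,212.6),(394.7,192.4)]]
r=least_squares(f,[.6,-.1,0.5],loss='soft_l1',args=(PIV,o)); print("piercer",r.x.round(4),f(r.x,PIV,o).round(1))
w=cams.capture("wrist"); T=np.eye(4);T[:3,:3]=R.from_quat(status.read_tcp_rot()).as_matrix();T[:3,3]=status.read_eef_pos()
print(w["fx"],(np.linalg.inv(T)@w["extrinsics"]).round(3).tolist(),status.read_t())
E
```

```text
bays [[0.627, 0.0733], [0.6077, 0.16], [0.5752, 0.2621], [0.5505, 0.3508]]
cup,piv,pad [[0.641, -0.1693], [0.5816, -0.2446], [0.5057, -0.3187]]
new [ 0.4402 -0.0235] cap/noz top
bays [[0.6188, 0.0884], [0.6009, 0.1705], [0.5791, 0.2645], [0.5669, 0.3484]]
cup,piv,pad [[0.6384, -0.1737], [0.5777, -0.2457], [0.5072, -0.3335]]
new [ 0.4325 -0.0266] cap/noz top
rack [0.5913 0.2172 0.2408] [-3.2  0.9 -0.2  1.6  0.1 -1.6 -0.1 -2.5  0.3 -2.4 -1.   0.1  0.6 -1.
  1.   3.2]
piercer [ 0.6419 -0.1696  0.8655] [ 0.1 -0.3  0.4  1.5  3.8 -0.1 -2.   0.   0.2  0.1 -0.7  1. ]
351.3314324444072 [[-0.0, -0.963, -0.27, 0.068], [1.0, 0.0, -0.001, -0.001], [0.001, -0.27, 0.963, -0.143], [0.0, 0.0, 0.0, 1.0]] 1.65
```

```bash
python3 - <<'E'
from h import *
def obs(name,pos,yaw):
    q=quat(yaw); 
    if solver.inverse_kinematics(pos,q) is None: q=quat(yaw+np.pi); print("flip")
    ctrl.reach(pos,q); p=cams.capture("wrist"); cv2.imwrite(f"pics/w_{name}.png",p["image"][:,:,::-1]); np.save(f"w_{name}.npy",p,allow_pickle=True)
    print(name,status.read_t(),status.read_q().round(2)); return p
e=status.read_eef_pos(); ctrl.movel([e[0],e[1],.40],max_speed=.3)
p=obs("pierce",[.60,-.21,.38],.8655)
for t,z in (("cup_floor",.018),("lever_pivot",.095),("lever_pad",.165),("piercer",0)):
    print(t,[(d["pixel"],round(d["confidence"],2),onplane(p,d["pixel"],z).round(4)) for d in cams.tip_of(p,t)][:2])
c=pose2([.5913,.2172,.2408],BAYS)[1]; print(c)
p=obs("rack",[c[0],c[1],.38],.2408-np.pi/2)
for t,z in (("spray_empty",.004),("bay0",.004),("can_a",.004)):
    print(t,[(d["pixel"],round(d["confidence"],2),onplane(p,d["pixel"],z).round(4)) for d in cams.tip_of(p,t)])
p=obs("new",[.47,-.025,.38],0)
for t,z in (("spray_new",0),("oiler",0)):
    print(t,[(d["pixel"],round(d["confidence"],2),onplane(p,d["pixel"],z).round(4)) for d in cams.tip_of(p,t)])
ims=[cv2.imread(f"pics/w_{n}.png") for n in("pierce","rack","new")]
cv2.imwrite("pics/m1.png",np.vstack([np.hstack([cv2.resize(i,(400,300)) for i in ims[:2]]),np.hstack([cv2.resize(ims[2],(400,300)),np.zeros((300,400,3),np.uint8)])]))
E
```

```text
pierce 4.3167 [ 0.48  0.29 -0.29  1.23  0.08  1.63 -0.5 ]
cup_floor [([322.1, 142.9], 0.67, array([ 0.6403, -0.1638]))]
lever_pivot [([322.6, 224.5], 0.91, array([ 0.5771, -0.2383])), ([46.4, 71.4], 0.47, array([0.4572, 0.0957]))]
lever_pad [([320.6, 335.8], 0.9, array([ 0.5009, -0.3236])), ([427.0, 293.4], 0.63, array([ 0.6247, -0.3601]))]
piercer [([321.8, 143.2], 0.82, array([ 0.6396, -0.164 ]))]
[0.60227006 0.17252721 0.004     ]
flip
rack 5.9917 [ 0.12  0.32 -0.63  1.24  0.19  1.64 -0.24]
spray_empty [([322.7, 184.5], 0.59, array([0.6034, 0.1751]))]
bay0 [([326.3, 249.9], 0.69, array([0.6326, 0.0783]))]
can_a [([321.5, 47.0], 0.8, array([0.559 , 0.3518])), ([326.7, 244.5], 0.74, array([0.6311, 0.087 ]))]
new 7.4167 [ 0.36 -0.06 -0.38  1.6  -0.02  1.59 -1.59]
spray_new [([318.7, 213.5], 0.76, array([ 0.429, -0.019]))]
oiler [([203.8, 222.6], 0.96, array([0.4144, 0.1565]))]
```

View pics/m1.png

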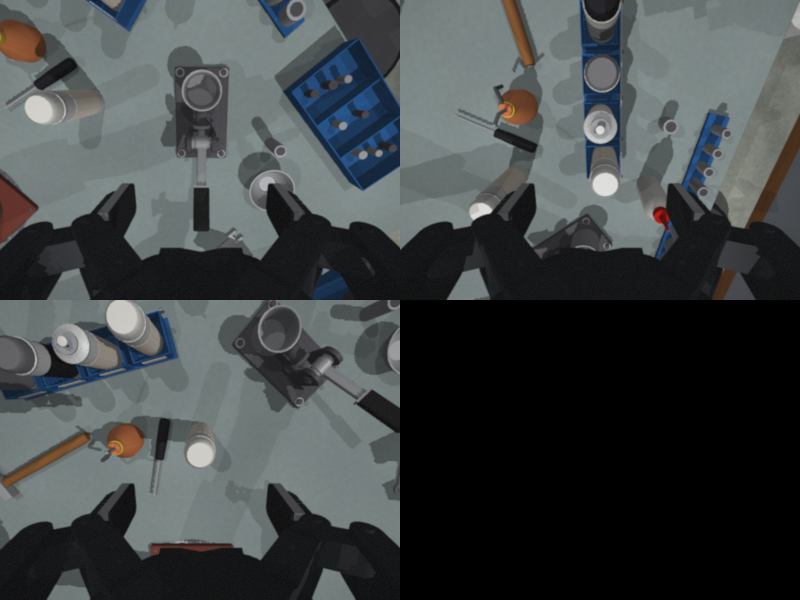

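The wrist views confirm the layout. The piercer is at top left with the cup at about (325,141) and the grip at about (322,336). In the rack view the bare nozzle is at about (320,205), in the box next to the end. The new can's cap is at about (320,248). I'll zoom in for precise circles.

```bash
python3 - <<'E'
from h import *
W={n:np.load(f"w_{n}.npy",allow_pickle=True).item() for n in("pierce","rack","new")}
P={"rim":proj(W["pierce"],[[.641,-.168,.08]])[0],"noz":proj(W["rack"],[[.603,.174,.183]])[0],"cap":proj(W["new"],[[.433,-.023,.18]])[0]}
def crop(n,c,w=100,h=75,s=4):
    x,y=int(c[0]-w/2),int(c[1]-h/2); im=cv2.resize(W[n]["image"][y:y+h,x:x+w,::-1],None,fx=s,fy=s,interpolation=cv2.INTER_CUBIC); print(n,"crop origin",x,y); return im,x,y
def circ(im,x,y,n,c,r,z,col):  # overlay circle
    a=np.linspace(0,2*np.pi,60); q=proj(W[n],np.c_[c[0]+r*np.cos(a),c[1]+r*np.sin(a),0*a+z]); q=((q-[x,y])*4).astype(int); cv2.polylines(im,[q],True,col)
A=[];
im,x,y=crop("pierce",P["rim"]); circ(im,x,y,"pierce",(.641,-.168),.033,.08,(0,0,255)); A.append(im)
im,x,y=crop("rack",P["noz"]); circ(im,x,y,"rack",(.603,.174),.0075,.183,(0,0,255)); circ(im,x,y,"rack",(.603,.174),.0275,.160,(0,255,0))
q=proj(W["rack"],pose2([.5913,.2172,.2408],np.array([[a,-.046+b,.064] for a,b in((-.036,-.036),(.036,-.036),(.036,.036),(-.036,.036))]))); cv2.polylines(im,[((q-[x,y])*4).astype(int)],True,(255,0,255)); A.append(im)
im,x,y=crop("new",P["cap"]); circ(im,x,y,"new",(.433,-.023),.026,.176,(0,0,255)); circ(im,x,y,"new",(.433,-.023),.0275,.0,(0,255,0));A.append(im)
im,x,y=crop("pierce",(322,300)); 
for ps in [[.641,-.168,.8655]]:
    q=proj(W["pierce"],pose2(ps,PIV)); [cv2.circle(im,tuple(((k-[x,y])*4).astype(int)),5,(0,0,255),1) for k in q]; print(q)
A.append(im)
cv2.imwrite("pics/m2.png",np.vstack([np.hstack(A[:2]),np.hstack(A[2:])]))
E
```

```text
pierce crop origin 274 108
rack crop origin 272 170
new crop origin 270 208
pierce crop origin 272 262
[[324.47704027 144.95797294]
 [325.03448439 228.38517547]
 [325.65354478 336.13395452]]
```

View pics/m2.png

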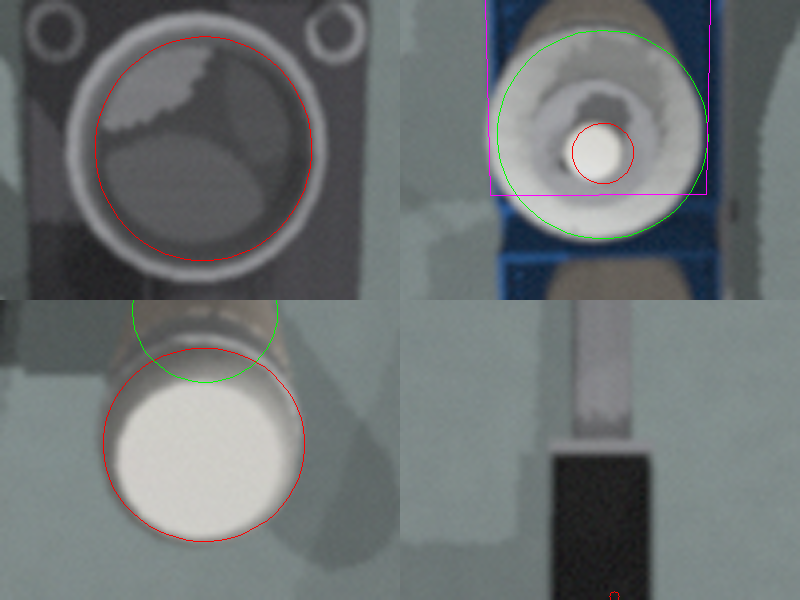

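The rim circle sits 2 mm left of prediction, the nozzle 1.5 mm left, the new can matches, and the box seems about 3 mm off. I'll apply these shifts, pick the empty can, and recheck the freed box.

```bash
python3 - <<'E'
from h import *
q=quat(.2408+np.pi/2); x,y=.6016,.1736
ctrl.reach([x,y,.30],q); ctrl.movel([x,y,.120],max_speed=.12)
print("down",status.read_force().round(1)); ctrl.grab(30); print("gap",status.read_finger_gap(),status.read_grip_force(),status.read_force().round(1))
ctrl.movel([x,y,.40],max_speed=.2); print(status.read_finger_gap(),status.read_eef_pos().round(4),status.read_t())
p=cams.capture("wrist"); s=cams.capture("side"); np.save("w_lift.npy",p,allow_pickle=True)
im=p["image"][:,:,::-1].copy()
print([(d["pixel"],round(d["confidence"],2),onplane(p,d["pixel"],.004).round(4)) for d in cams.tip_of(p,"bay1")])
c=pose2([.5947,.2167,.2408],BAYS)[1]; print("bay1 guess",c)
k=pose2([.5947,.2167,.2408],np.array([[a,-.046+b,.064] for a,b in((-.036,-.036),(.036,-.036),(.036,.036),(-.036,.036))]))
cv2.polylines(im,[proj(p,k).astype(int)],True,(0,0,255))
cv2.imwrite("pics/m3.png",np.vstack([np.hstack([cv2.resize(i,(400,300)) for i in (im,s["image"][:,:,::-1])]),np.hstack([cv2.resize(im[120:270,220:420],(400,300)),cv2.resize(s["image"][170:395,130:430,::-1],(400,300))])]))
E
```

```text
down [-1.3 -0.9 -0.2]
gap 0.054387677715559475 31.757097135996446 [-1.7 -0.8  5.4]
0.0538189591688581 [0.6013 0.1734 0.3989] 12.3417
[([324.1, 187.6], 0.83, array([0.6049, 0.1721])), ([160.4, 207.1], 0.74, array([0.3655, 0.0822]))]
bay1 guess [0.60567006 0.17202721 0.004     ]
```

View pics/m3.png

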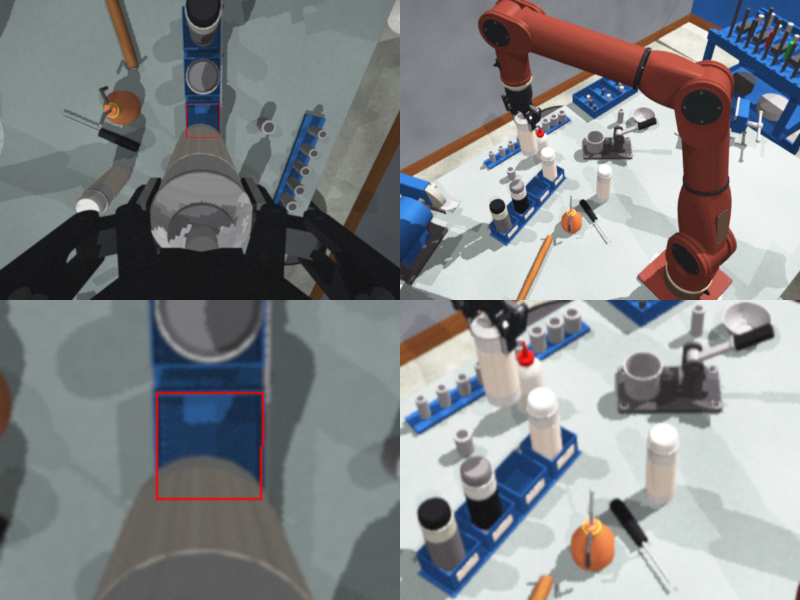

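The red box outline matches the free box, so bay1 is (0.6055, 0.172). The can hangs straight in the gripper. Next is the cup.

```bash
python3 - <<'E'
from h import *
q=quat(.8655); x,y=.6395,-.1667
f0=status.read_force()
ctrl.reach([x,y,.40],q); print(status.read_q().round(2)); f0=status.read_force()
ctrl.movel([x,y,.215],max_speed=.2); print("above rim",(status.read_force()-f0).round(1))
for z in (.19,.165,.145,.138,.135,.133):
    ctrl.movel([x,y,z],max_speed=.08); f=status.read_force()-f0; print(z,f.round(1),status.read_eef_pos().round(4))
    if abs(f[2])>6 or np.hypot(f[0],f[1])>8: break
print(status.read_finger_gap(),status.read_t())
s=cams.capture("side"); 
cv2.imwrite("pics/m4.png",cv2.resize(s["image"][130:280,230:430,::-1],(800,600)))
E
```

```text
[ 0.42  0.36 -0.34  1.11  0.12  1.69 -0.59]
above rim [-0.1 -0.1  0.7]
0.19 [ 0.6 -0.7 -0.1] [ 0.6391 -0.1667  0.1893]
0.165 [-0.3 -1.1  1. ] [ 0.6392 -0.1666  0.1643]
0.145 [-0.3 -0.4 -0.2] [ 0.639  -0.1667  0.1442]
0.138 [ 0.7 -0.3  0.4] [ 0.6393 -0.1667  0.1375]
0.135 [-0.3 -0.3  0.2] [ 0.6395 -0.1667  0.1349]
0.133 [-2.3  0.7  9.6] [ 0.64   -0.1666  0.1345]
0.054232109583158744 16.925
```

View pics/m4.png

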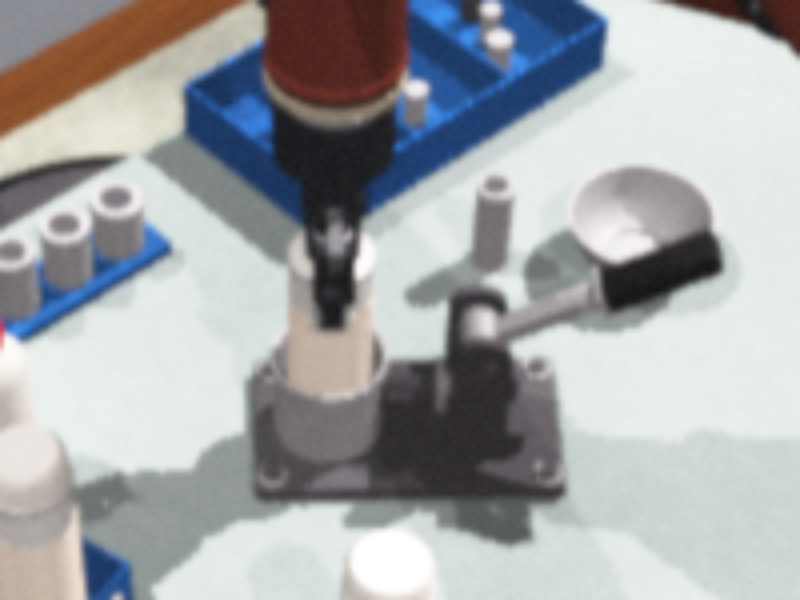

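The can reached the cup floor at the expected height (contact 9.6 N at TCP z 0.1345), and the picture shows it upright inside the cup. I'll release it and press the lever.

```bash
python3 - <<'E'
from h import *
q=quat(.8655); x,y=.6395,-.1667; ps=[x,y,.8655]
ctrl.movel([x,y,.1348],max_speed=.05)
ctrl.open_jaws(); ctrl.movel([x,y,.30],max_speed=.2)
def pad(th,dz=0):
    a=.5-th; return pose2(ps,[-.1-.13*np.cos(a)+.009*np.sin(a),0,.095+.13*np.sin(a)+.009*np.cos(a)+dz])[0]
ctrl.grab(20); ctrl.reach(pad(0,.10),q); print(status.read_finger_gap()); f0=status.read_force()
ctrl.movel(pad(0,.012),max_speed=.2)
for th in (.0,.15,.3,.45,.55,.6): ctrl.movel(pad(th),max_speed=.08); print(th,(status.read_force()-f0).round(1),status.read_eef_pos().round(4))
for dz in (-.002,-.004,-.006):
    ctrl.movel(pad(.6,dz),max_speed=.05); f=status.read_force()-f0; print(dz,f.round(1),status.read_eef_pos().round(4))
    if f[2]>35: break
ctrl.hold(.3); print((status.read_force()-f0).round(1))
s=cams.capture("side")
for th in (.45,.3,.15,0): ctrl.movel(pad(th),max_speed=.1)
ctrl.movel(pad(0,.15),max_speed=.2)
s2=cams.capture("side"); print(status.read_t())
for n,i in(("a",s),("b",s2)): print([(d["pixel"],round(d["confidence"],2)) for d in cams.tip_of(i,"lever_pad")][:2])
cv2.imwrite("pics/m5.png",np.hstack([cv2.resize(i["image"][130:280,280:430,::-1],(400,400)) for i in(s,s2)]))
E
```

```text
0.00027677109850266635
0.0 [3.5 0.8 3.4] [ 0.5049 -0.3263  0.1663]
0.15 [1.7 1.7 6. ] [ 0.4981 -0.3333  0.1489]
0.3 [1.4 2.3 8.2] [ 0.4939 -0.3382  0.1308]
0.45 [ 0.3  2.7 10.9] [ 0.4916 -0.341   0.1119]
0.55 [-1.3  2.6 14.3] [ 0.4914 -0.3421  0.0994]
0.6 [-1.5  2.6 15.3] [ 0.4915 -0.3423  0.0932]
-0.002 [-0.7  2.2 14.7] [ 0.4915 -0.3423  0.0915]
-0.004 [-6.4  5.7 28.7] [ 0.4916 -0.3423  0.0911]
-0.006 [-11.6   9.2  43.1] [ 0.4917 -0.3424  0.0907]
[-11.5   8.   42.6]
26.3583
[([398.0, 214.3], 0.58)]
[([391.6, 196.2], 0.87)]
```

View pics/m5.png

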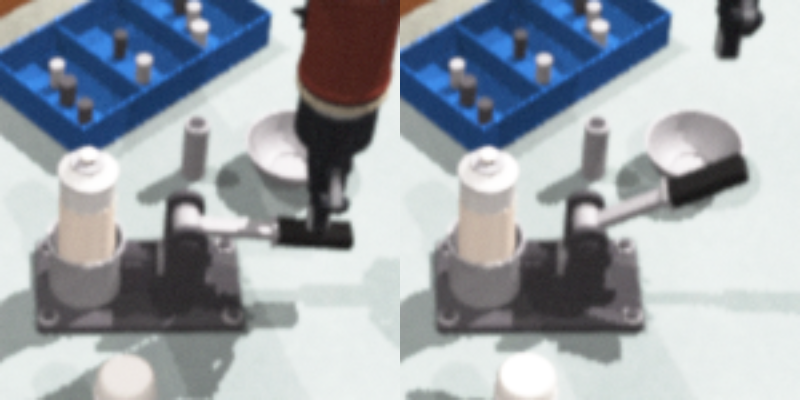

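The left half shows the lever hard down, with the force jump marking the stop. The right half shows it back up with the can upright in the cup. Now the new can.

```bash
python3 - <<'E'
from h import *
q=quat(.2408+np.pi/2); x,y=.433,-.023; bx,by=.6055,.172
ctrl.open_jaws()
e=status.read_eef_pos(); ctrl.movel([e[0],e[1],.38],max_speed=.3)
ctrl.reach([x,y,.30],q); ctrl.movel([x,y,.118],max_speed=.12)
print(status.read_eef_pos().round(4)); ctrl.grab(45); zg=status.read_eef_pos()[2]; print("gap",status.read_finger_gap(),status.read_eef_pos().round(4))
f0=status.read_force()
ctrl.movel([x,y,.40],max_speed=.2); print(status.read_finger_gap())
ctrl.reach([bx,by,.40],q); f0=status.read_force()
p=cams.capture("wrist"); s=cams.capture("side")
cv2.imwrite("pics/m6.png",np.hstack([cv2.resize(i["image"][:,:,::-1],(400,300)) for i in(p,s)]))
ctrl.movel([bx,by,.20],max_speed=.2); print((status.read_force()-f0).round(1),status.read_eef_pos().round(4))
for z in (.16,.14,.13,.126,.123,.121,.119):
    ctrl.movel([bx,by,z],max_speed=.08); f=status.read_force()-f0; print(z,f.round(1),status.read_eef_pos().round(4))
    if f[2]>6 or np.hypot(f[0],f[1])>8: break
print(status.read_finger_gap(),status.read_t())
E
```

```text
[ 0.4334 -0.023   0.1186]
gap 0.05389256486605107 [ 0.4331 -0.0231  0.1185]
0.05365365184992366
[ 0.7 -0.2  0.3] [0.6061 0.1723 0.2015]
0.16 [ 0.6 -0.3  0.4] [0.6055 0.1721 0.16  ]
0.14 [0.7 0.6 0.3] [0.6051 0.1718 0.1393]
0.13 [0.3 0.1 1. ] [0.6052 0.1718 0.1294]
0.126 [-0.4  0.2  0.3] [0.6054 0.1719 0.1258]
0.123 [0.3 1.  1.1] [0.6055 0.172  0.1229]
0.121 [-3.8 -1.2 13.3] [0.6056 0.1723 0.1226]
0.05359813063530278 36.8
```

View pics/m6.png

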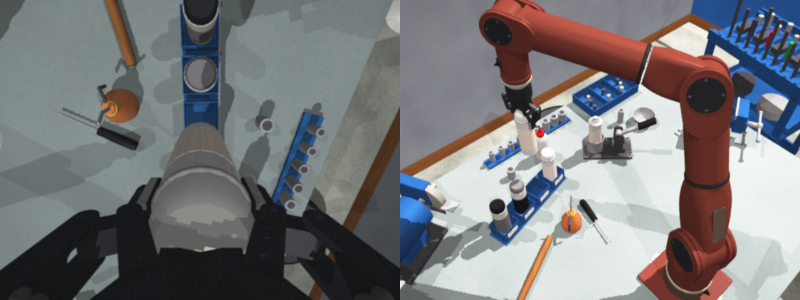

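The new can hangs upright over the free box. It touched the floor at TCP z 0.1226, which is exactly the height expected. I'll release, retreat and check.

```bash
python3 - <<'E'
from h import *
bx,by=.6055,.172
ctrl.movel([bx,by,.1226],max_speed=.05); ctrl.open_jaws(); ctrl.movel([bx,by,.40],max_speed=.2)
p=cams.capture("wrist"); s=cams.capture("side"); print(status.read_t(),status.read_finger_gap())
cv2.imwrite("pics/m7.png",np.hstack([cv2.resize(p["image"][:,:,::-1],(400,300)),cv2.resize(s["image"][170:395,130:430,::-1],(400,300))]))
E
```

```text
39.1083 0.08561075064753802
```

View pics/m7.png

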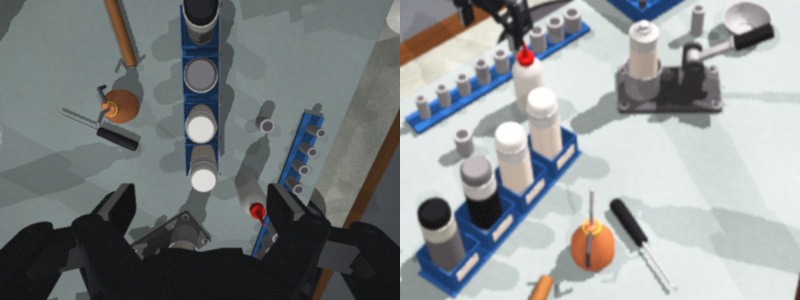

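The new can stands upright in the freed box at about (200,128) in the wrist view. The empty can is in the cup with the lever up, and everything else is where it was.

```bash
python3 -c "
from bench import order; print(order.hand_in())"
```

```text
the job is handed in; nothing more can be done
None
```

The empty can was pierced and left venting in the cup with the lever back up, the new can stands upright in the freed box (box 1), and the job was handed in at about 39 s; no verdict came back.

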